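Dry-fit check of a replacement glass over its opening

TASK

The little zinc pail of lead offcuts is standing on the empty opening of the leaded panel: first hang it up by its handle on the two-pronged hook stand, with the handle across both prongs, and let go of it. Then take the oblong glass by its suction lifter, carry it over the wooden fence and hold it level, close above the opening (about a finger's breadth, 10 to 20 mm), centred and lined up with it as if about to be set in, and finish there, still holding it and keeping it still. The glass must never touch the panel or the fence, and the round glass, the tin, the brush jar and the loupe stay where they are.

Things in the scene. Friction and masses are not known exactly. Their poses are not given: they have to be found in the camera images.
- pail_handle (a point): Middle of the level top bar of the zinc pail's stiff arched handle: round 9 mm rod, straight for 86 mm along y, its centre line 130 mm above the pail's underside; it does not fold. Pail 86 mm wide, 60 mm tall, about 0.2 kg; starts upright on the panel over the opening. z is its up axis.
- hook_seat (a point): Fixed wire stand, two prongs: midway between them, where the bar's centre line rests, 198 mm above the bench. Prongs lie along x, 62 mm apart in y (54 mm free between for fingers), 8 mm thick. Seat x -10 to +10 mm; free tips at x -22 mm rise 17 mm above this point; uprights at x +80 mm rise 12 mm above it. The bar, lying along y, comes in over the tips from the -x side, pail below the prongs. z up.
- opening (a point): Centre of the empty oblong opening amid the fixed leaded panel (240 x 240 mm), at the panel's upper face, 10 mm above the bench. Opening 80 mm (x) by 54 mm (y), right through; a half turn of the glass fits alike. Wooden fence battens along the -y and +x edges: 24 mm thick, 45 mm high above the bench, inner faces 120 mm from this point. z up.
- glass_handle (a point): Centre of the lifter handle on the oblong glass: black bar 62 mm long (x, along the glass's long side), 16 mm wide (y), 20 mm tall, fixed by stem and rubber cup to the middle of the glass, 58 mm above its underside. Glass 76 (x) x 50 (y) x 6 mm, 0.16 kg in all. Starts upright on the bench, nearer or farther than the round glass. z up.
- glass_face (a point): Centre of the underside of the oblong glass, 58 mm below glass_handle, same axes.
- round_handle (a point): Bystander: centre of the same kind of lifter handle on a round glass 62 mm across. To be left alone.
- tin_mid (a point): Bystander: centre of an aluminium tin, 48 mm across, 52 mm tall, between the glasses and the panel.
- jar_mid (a point): Bystander: centre of a white jar, 68 mm across and 85 mm tall, with brushes standing to 175 mm above the bench, beyond the panel.
- loupe_mid (a point): Bystander: centre of a small black stand loupe, 44 mm across, 48 mm tall, on the robot's side of the bench.
There are look-alikes about, which are no part of the job. There is more than one size of the part that bears pail_handle; the job needs the largest.

How it is judged:
By the outcome, as a careful person would: the job done as asked, in the order asked, and still so for the second after the job is handed in, while the arm keeps its last pose, push and grip.
It also fails if it takes over 72 s, if anything falls off the work surface, if the arm or the gripper's body presses on something with over 40 N, if the wrist force passes 120 N, or if a joint passes its speed limit or range.

ROBOT

A 6-joint arm with a two-finger parallel gripper is mounted at the origin on the work surface. World frame = base frame: x ahead of the robot, y to its left, z up, the work surface at z = 0. Lengths are in m, angles in rad, forces in N, time in s.
With the tool pointing down it reaches from about 0.35 to 0.775 m from the base axis. Payload 7.3 kg.
Tool frame: the origin (TCP) lies on the centre line of the jaws, within the pads' length; the fingertips stand 11 mm ahead of it and the grasp point (between the pads) lies 8 mm behind it; z points along the fingers, y is the line along which they close (so a half turn about z gives the same grasp; the last joint's range is limited). The gripper opens to 92 mm and grips with 3 to 60 N. Pads are 19 mm wide; open, the fingers measure 130 mm over their backs; the gripper's body (75 mm by 190 mm) begins 47 mm behind the grasp point.
Start: joints at [1.181, 0.342, 1.524, -0, 1.275, -0.146], TCP at [0.127, 0.509, 0.238] pointing down, gripper open.
Joint ranges: [-2.53, 2.53], [-0.77, 2.02], [0.04, 2.7], [-1, 4.14], [0.28, 2.66], [-3.11, 3.11]. Speed limits (rad/s): [2.57, 2.57, 3.14, 3.14, 3.14, 3.14].

INTERFACE

Orientations are given as a unit quaternion [w, x, y, z].
In Python, from cell import r gives the robot as it stands. Calls block until the motion is done:
- r.goto(position, orientation): joint-space move of the TCP to a pose.
- r.move_linear(position, frame=None, rate=0.15, guard=None): straight line of the TCP; frame=None keeps the orientation; rate is the mean speed in m/s. With guard (N) it stops when the force on the tool has changed by that much, and returns True; else False.
- r.move_joints(angles): joint-space move.
- r.move_gripper(opening): finger opening in m; the grip force is fixed at half the most; returns when the fingers have stopped.
- r.hold(seconds).
- r.solve_ik(position, orientation): joint angles nearest the present ones, or None.
- r.read_state(): the state.
- r.snapshot(name): name is "side" or "top" or "wrist"; returns the picture (420x560x3 uint8, red, green, blue); there is no depth.
- r.camera_info(name): a dict with "camera_matrix" (3x3 intrinsics, pixels), "R" (3x3) and "t" (3): a world point X has camera coordinates R X + t; the wrist camera has in their place "tool_from_camera" (4x4, takes a point from camera to tool coordinates, whose origin is the TCP and whose axes are the flange's). Camera axes: x right, y down, z forward; pixel columns grow to the right and rows downward; lengths in m; the calibration is good to about 2 mm. A picture is of the moment at which its call begins: read the wrist's pose just before it. camera_info takes no time and is no camera call.
A pose or a line that the arm cannot do raises r.Unreachable and nothing moves.
- r.finish_job(): hands the job in; it is judged then, once.
The state is a dict: "t": time; "joint_positions": joint angles; "joint_velocities": joint speeds; "effort": joint torques, N m; "ee_pos": TCP position; "ee_rot": TCP orientation; "contact_force": force on the tool from outside, world axes, zero at the start; "torque": the same for the moment, N m; "finger_gap": finger opening in m; "finger_force": force on a finger pad.
Only numpy, scipy, OpenCV 4.12 (cv2) and the standard library are available. Lean on these libraries where they do the work, as an engineer would, in place of code of your own. Each camera call takes 0.05 s, during which the arm holds its last target. There are 200 camera calls.

## Working session

There is one attempt and no reset: what is moved stays moved. The work goes in short steps, each a Python script; the robot and the scene stay as the last script left them, time stands still between calls to the robot, and variables do not carry over. Pictures are saved under pics/ and viewed, at most 10 in all, crops included, and the job is handed in when it is done.

```bash
ls; mkdir -p pics; python3 - <<'E'
from cell import r
import cv2,json
for n in("side","top"):
    im=r.snapshot(n); cv2.imwrite(f"pics/{n}0.png",im[:,:,::-1])
    c=r.camera_info(n); print(n,{k:(v.tolist() if hasattr(v,'tolist') else v) for k,v in c.items()})
print(r.camera_info("wrist"))
print(r.read_state())
E
```

```text
pics
side {'camera_matrix': [[405.8547665802972, 0.0, 273.91579999652464], [0.0, 405.8547665802972, 206.1339836847917], [0.0, 0.0, 1.0]], 'R': [[-0.8690082714110466, -0.4947729560476868, -0.004934185142318491], [-0.3150140893092016, 0.5609187710857895, -0.7655953603440281], [0.38156355664014774, -0.6637543628537906, -0.6433035038274543]], 't': [0.4999227747068769, 0.27137577189265105, 0.7890525958428096]}
top {'camera_matrix': [[392.61553308713906, 0.0, 285.3586600968206], [0.0, 392.61553308713906, 210.86522088215682], [0.0, 0.0, 1.0]], 'R': [[-0.018476118510320168, -0.9997987641669464, -0.007814359541172057], [-0.9885432271895895, 0.01943801589269865, -0.1496811662025206], [0.1498029406333, 0.004959305233729284, -0.988703435954996]], 't': [0.02992785421800491, 0.5793303305559917, 0.9585609947469992]}
{'camera_matrix': array([[322.19041204,   0.        , 277.56062006],
       [  0.        , 322.19041204, 204.27937696],
       [  0.        ,   0.        ,   1.        ]]), 'tool_from_camera': array([[ 3.95600634e-05, -9.63611282e-01, -2.67307492e-01,
         7.10893398e-02],
       [ 
[... 282 characters left out ...]
y([ 1.18099679e+00,  3.42663862e-01,  1.52495784e+00, -4.31810506e-06,
        1.27538022e+00, -1.45991865e-01]), 'joint_velocities': array([ 6.66686669e-05, -2.72754741e-03, -4.41379447e-03,  1.40323823e-03,
       -2.23863274e-04,  4.19161186e-04]), 'effort': array([ 2.37409833e-03, -4.32008207e+01, -2.44690830e+01,  7.20658922e-02,
        5.25405875e-02, -6.58372505e-05]), 'ee_pos': array([0.12657229, 0.50914396, 0.23709614]), 'ee_rot': array([-1.84526419e-04,  1.21601480e-01,  9.92578754e-01, -6.80043656e-04]), 'contact_force': array([-0.48488971, -0.26346391,  0.63552587]), 'torque': array([ 0.00214317, -0.00363118, -0.01947239]), 'finger_force': 0.0, 'finger_gap': 0.09178007241645511}
```

View pics/side0.png

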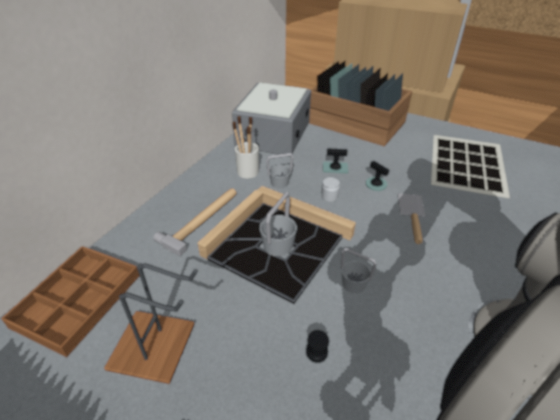

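View pics/top0.png

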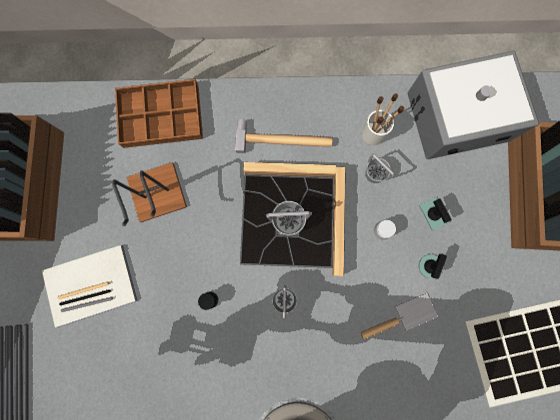

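Top view shows three pails (290,217), (378,170) and (285,299). The one on the panel, (290,217), fits. There are two lifters, (437,212) and (433,264), and the hook stand is at about (150,195). I'll check these in one enlarged montage.

```bash
python3 - <<'E'
import cv2,numpy as np
s=cv2.imread("pics/side0.png");t=cv2.imread("pics/top0.png")
def c(im,x,y,w,h):
    return cv2.resize(im[y:y+h,x:x+w],(400,300),interpolation=cv2.INTER_CUBIC)
m=np.vstack([np.hstack([c(s,95,255,120,90),c(t,95,145,100,75)]),np.hstack([c(t,405,190,100,75)if 0 else c(t,360,145,120,90),c(t,240,175,100,75)])])
# replace lower-left bottom to show both glasses
m[300:,:400]=c(t,370,185,133,100)
cv2.imwrite("pics/m1.png",m)
E
```

```text
(no output)
```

View pics/m1.png

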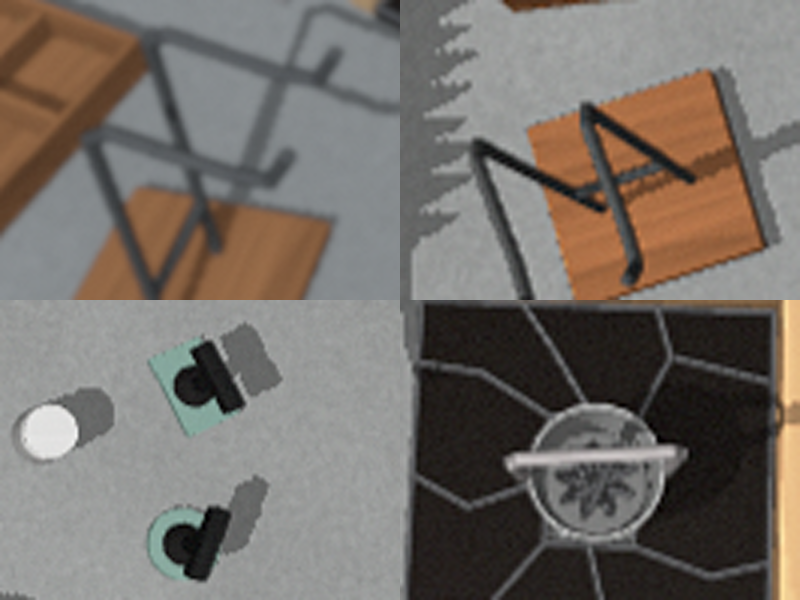

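Crops: the panel pail has its bar along y, from top (269,215) to (310,214). It is the largest pail and stands on the panel. The oblong glass is the farther lifter, handle at top (442,211), and the round one is nearer, at (433,264). On the stand, the elbows are at (115,182) and (142,172), and the tips at about (126,222) and (153,212).

```bash
cat > h.py <<'E'
from cell import r
import numpy as np, cv2
from scipy.spatial.transform import Rotation as Ro
def cam(n, st=None):
    c=r.camera_info(n); K=np.array(c["camera_matrix"])
    if n!="wrist": R=np.array(c["R"]); return K,R,np.array(c["t"])
    st=st or r.read_state(); q=st["ee_rot"]
    Rt=Ro.from_quat([q[1],q[2],q[3],q[0]]).as_matrix(); T=np.array(c["tool_from_camera"])
    Rc=Rt@T[:3,:3]; C=st["ee_pos"]+Rt@T[:3,3]
    return K,Rc.T,-Rc.T@C
def ray(cm,uv,z):
    K,R,t=cm; C=-R.T@t; d=R.T@np.linalg.solve(K,[uv[0],uv[1],1]); return C+d*(z-C[2])/d[2]
def proj(cm,X):
    K,R,t=cm; p=K@(R@np.asarray(X)+t); return p[:2]/p[2]
def tri(a,ua,b,ub):
    A=[];y=[]
    for (K,R,t),uv in((a,ua),(b,ub)):
        C=-R.T@t; d=R.T@np.linalg.solve(K,[uv[0],uv[1],1]); d/=np.linalg.norm(d); P=np.eye(3)-np.outer(d,d); A.append(P); y.append(P@C)
    s=np.linalg.lstsq(np.vstack(A),np.hstack(y),rcond=None); return s[0], np.sqrt(s[1]/2)
def q(yaw):  # tool down; tool x axis at world angle yaw (y axis at yaw-90deg)
    R=np.array([[np.cos(yaw),np.sin(yaw),0],[np.sin(yaw),-np.cos(yaw),0],[0,0,-1]])
    v=Ro.from_matrix(R).as_quat(); return [v[3],v[0],v[1],v[2]]
def wsnap(name):
    r.hold(0.3); st=r.read_state(); im=r.snapshot("wrist"); cv2.imwrite(f"pics/{name}.png",im[:,:,::-1]); np.savez(f"pics/{name}.npz",p=st["ee_pos"],q=st["ee_rot"]); return im,cam("wrist",st)
def wload(name):
    d=np.load(f"pics/{name}.npz"); return cv2.imread(f"pics/{name}.png"),cam("wrist",{"ee_pos":d["p"],"ee_rot":d["q"]})
E
python3 - <<'E'
from h import *
np.set_printoptions(precision=4,suppress=True)
T=cam("top");S=cam("side")
for n,uv,z in [("pailA",(268.75,215),.14),("pailB",(310,213.75),.14),("elL",(115,182),.206),("elR",(142,172),.206),("tipR",(153,212),.213),("tipL",(126,222),.213),("glassH",(442.3,210.6),.068),("round",(438.5,263),.068),("tin",(386,229),.052),("pail2",(378,170),.06),("panelNL",(241,265),.01),("panelFL",(242,176),.01),("panelNR",(333,265),.01),("loupe",(208,300),.048),("pail3",(285,299),.06)]:
    print(n,ray(T,uv,z))
print("elR",tri(T,(142,172),S,(140,265.5)),"elL",tri(T,(115,182),S,(123.5,295.5)))
print("tipR",tri(T,(153,212),S,(195.5,270)),"tipL",tri(T,(126,222),S,(182,301.5)))
E
```

```text
pailA [0.5563 0.0568 0.14  ]
pailB [ 0.5574 -0.0382  0.14  ]
elL [0.6257 0.3859 0.206 ]
elR [0.6468 0.328  0.206 ]
tipR [0.5572 0.2988 0.213 ]
tipL [0.537  0.3554 0.213 ]
glassH [ 0.5691 -0.3708  0.068 ]
round [ 0.4405 -0.3515  0.068 ]
tin [ 0.5276 -0.2328  0.052 ]
pail2 [ 0.6779 -0.219   0.06  ]
panelNL [0.4455 0.1364 0.01  ]
panelFL [0.6816 0.1334 0.01  ]
panelNR [ 0.4411 -0.1014  0.01  ]
loupe [0.3611 0.2133 0.048 ]
pail3 [0.3609 0.0237 0.06  ]
elR (array([0.6483, 0.3306, 0.1984]), array([0.0005])) elL (array([0.6273, 0.3896, 0.197 ]), array([0.0006]))
tipR (array([0.5556, 0.299 , 0.2083]), array([0.0027])) tipL (array([0.536 , 0.3575, 0.2048]), array([0.0023]))
```

```bash
python3 - <<'E'
from h import *
p=r.read_state()["ee_pos"]
for z in (.36,.33,.3):
    try: r.move_linear([p[0],p[1],z],rate=.2); break
    except r.Unreachable: print("no",z)
for z in (.38,.35,.32):
    try: r.goto([.575,.337,z],q(np.radians(108))); break
    except r.Unreachable: print("no",z)
wsnap("ws")
for z in (.38,.35,.32):
    try: r.goto([.557,.01,z],q(np.radians(90))); break
    except r.Unreachable: print("no",z)
wsnap("wp")
st=r.read_state();print(st["t"],st["ee_pos"],st["joint_positions"])
a=cv2.imread("pics/ws.png");b=cv2.imread("pics/wp.png")
cv2.imwrite("pics/m2.png",cv2.resize(np.hstack([a[40:400,90:490],b[40:400,90:490]]),(800,360)))
E
```

```text
4.55 [0.55714322 0.0106046  0.37987462] [-1.18538660e-01  3.42069136e-01  1.14035598e+00  6.09212982e-05
  1.65930274e+00 -1.19631767e-01]
```

View pics/m2.png

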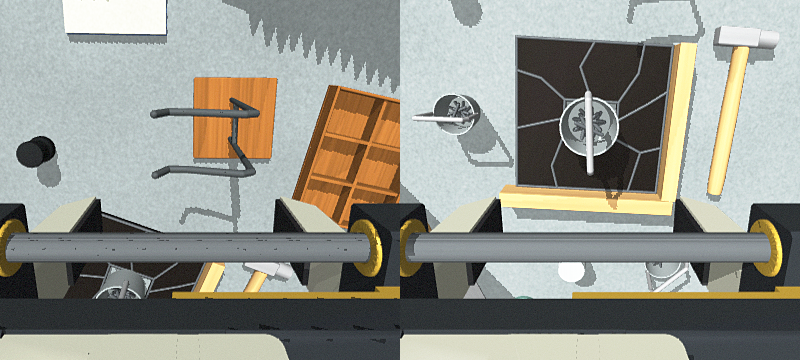

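```bash
python3 - <<'E'
from h import *
np.set_printoptions(precision=4,suppress=True)
im,c=wload("ws"); g=cv2.cvtColor(im,cv2.COLOR_BGR2GRAY).astype(int); hsv=cv2.cvtColor(im,cv2.COLOR_BGR2HSV)
dark=(g<110)&(hsv[...,1]<90)
cv2.imwrite("pics/dk.png",(dark*255).astype(np.uint8))
lines=[]
for lo,hi in((140,168),(200,232)):
    P=[]
    for u in range(256,300,2):
        v=np.flatnonzero(dark[lo:hi,u])+lo
        if 3<len(v)<16: P.append(ray(c,(u,v.mean()),.1895)[:2])
    P=np.array(P); k=np.polyfit(P[:,0],P[:,1],1); print(len(P),P[0],P[-1],"yaw",np.degrees(np.arctan(k[0])),"rms",np.std(P[:,1]-np.polyval(k,P[:,0])))
    lines.append(P)
    us=[u for u in range(225,360) if dark[lo-8:hi,u].sum()>2]; print("dark cols",us[0],us[-1])
for n,uv,z in(("tipA",(241,153),.213),("tipB",(242,217),.213),("elA",(348,151),.206),("elB",(344,213),.206)): print(n,ray(c,uv,z))
im,c=wload("wp"); g=cv2.cvtColor(im,cv2.COLOR_BGR2GRAY).astype(int)
B=[]
for v in range(125,222,3):
    row=g[v,262:296]; u=np.flatnonzero(row>row.max()-40)+262
    B.append(ray(c,(u.mean(),v),.14)); print(v,row.max(),len(u),B[-1][:2])
E
ls -la pics
```

```text
22 [0.5433 0.3632] [0.5851 0.376 ] yaw 16.792202801575982 rms 0.0002493303889514473
dark cols 240 348
22 [0.5617 0.3029] [0.6061 0.3153] yaw 15.813912921599309 rms 0.0007592815762482446
dark cols 242 345
tipA [0.5304 0.3608 0.213 ]
tipB [0.5497 0.2986 0.213 ]
elA [0.63   0.3945 0.206 ]
elB [0.6495 0.3334 0.206 ]
125 146 3 [0.5557 0.0706]
128 145 3 [0.5569 0.0672]
131 230 2 [0.5575 0.0638]
134 236 5 [0.5569 0.0603]
137 238 5 [0.5569 0.0569]
140 255 14 [0.5573 0.0534]
143 253 8 [0.5553 0.0499]
146 247 5 [0.5569 0.0464]
149 245 6 [0.5575 0.0429]
152 245 6 [0.5575 0.0393]
155 244 6 [0.5575 0.0358]
158 246 5 [0.5581 0.0322]
161 248 5 [0.5582 0.0286]
164 249 5 [0.5582 0.025 ]
167 248 5 [0.5582 0.0213]
170 251 5 [0.5582 0.0177]
173 250 5 [0.5582 0.014 ]
176 249 5 [0.5582 0.0103]
179 248 8 [0.5632 0.0066]
182 249 5 [0.5582 0.0029]
185 245 5 [ 0.5582 -0.0009]
188 246 6 [ 0.5588 -0.0046]
191 255 10 [ 0.5588 -0.0084]
194 255 17 [ 0.559  -0.0122]
197 248 5 [ 0.5595 -0.016 ]
200 250 5 [ 0.5595 -0.0199]
203 252 5 [ 0.5595 -0.0237]
206 253 5 [ 0.5595 -0.0276]
209 251 5 [ 0.5595 -0.0315]
212 227 4 [ 0.5601 -0.0355]
215 95 3 [ 0.5608 -0.0394]
218 52 34 [ 0.5589 -0.0434]
221 50 34 [ 0.5589 -0.0474]
total 2604
drwxr-xr-x 2 agent agent   4096 Dec  1 04:28 .
drwxr-xr-x 3 agent agent   4096 Dec  1 04:27 ..
-rw-r--r-- 1 agent agent   5839 Dec  1 04:28 dk.png
-rw-r--r-- 1 agent agent 557329 Dec  1 04:26 m1.png
-rw-r--r-- 1 agent agent 534259 Dec  1 04:28 m2.png
-rw-r--r-- 1 agent agent 289509 Dec  1 04:26 side0.png
-rw-r--r-- 1 agent agent 393891 Dec  1 04:26 top0.png
-rw-r--r-- 1 agent agent    546 Dec  1 04:28 wp.npz
-rw-r--r-- 1 agent agent 423940 Dec  1 04:28 wp.png
-rw-r--r-- 1 agent agent    546 Dec  1 04:28 ws.npz
-rw-r--r-- 1 agent agent 428399 Dec  1 04:28 ws.png
```

```bash
python3 - <<'E'
import cv2,numpy as np
a=cv2.imread("pics/ws.png")[130:240,225:365];d=cv2.imread("pics/dk.png")[130:240,225:365]
b=cv2.imread("pics/wp.png")[110:250,210:350]
cv2.imwrite("pics/m3.png",np.hstack([np.vstack([cv2.resize(x,(382,300),interpolation=0) for x in(a,d)]),cv2.resize(b,(418,600))[:, :418]]))
E
```

```text
(no output)
```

View pics/m3.png

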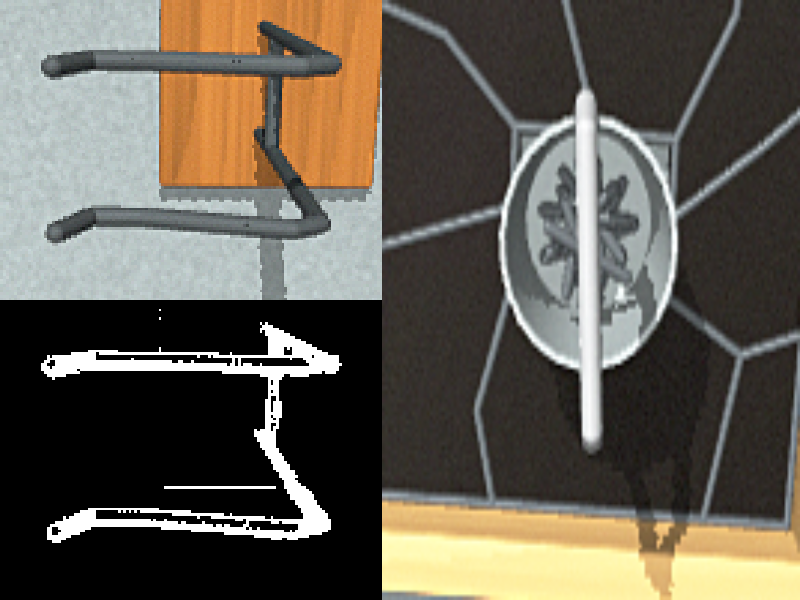

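Stand crop: the two prongs run at yaw of about 17° and 63 mm apart (62 mm given), so the seat is near (0.563, 0.336). The pail bar is clear at wrist pixels (278,132) to (280,213), mid about (0.558, 0.012), yaw 1.7°. Next I grasp the pail and carry it to the stand.

```bash
python3 - <<'E'
from h import *
np.set_printoptions(precision=4,suppress=True)
yp=np.radians(91.7); ys=np.radians(107); f=np.array([np.cos(np.radians(17)),np.sin(np.radians(17)),0])
seat=np.array([.563,.336,.190])
g=np.array([.5582,.0115,.132])
r.goto(g+[0,0,.09],q(yp))
print(r.move_linear(g,rate=.12,guard=8))
r.move_gripper(0.0); s=r.read_state(); print("gap",s["finger_gap"],s["finger_force"],s["ee_pos"])
r.move_linear(g+[0,0,.105],rate=.12); r.hold(.2)
s=r.read_state(); print("gap",s["finger_gap"],s["contact_force"])
pre=seat-f*.085+[0,0,.045]
r.move_linear(pre,frame=q(ys),rate=.15); r.hold(.3)
s=r.read_state(); print(s["t"],s["ee_pos"],s["contact_force"])
cv2.imwrite("pics/side1.png",r.snapshot("side")[:,:,::-1]); cv2.imwrite("pics/top1.png",r.snapshot("top")[:,:,::-1]); wsnap("wpre")
a=cv2.imread("pics/side1.png");b=cv2.imread("pics/top1.png")
cv2.imwrite("pics/m4.png",np.hstack([cv2.resize(a[170:370,60:327],(400,300)),cv2.resize(b[120:320,80:347],(400,300))]))
E
```

```text
False
gap 0.007854116086649739 29.99978005886078 [0.5582 0.0115 0.132 ]
gap 0.0077553353320860266 [ 0.2523  0.0127 -2.801 ]
11.125 [0.4818 0.311  0.235 ] [ 0.4893  0.279  -3.5569]
```

View pics/m4.png

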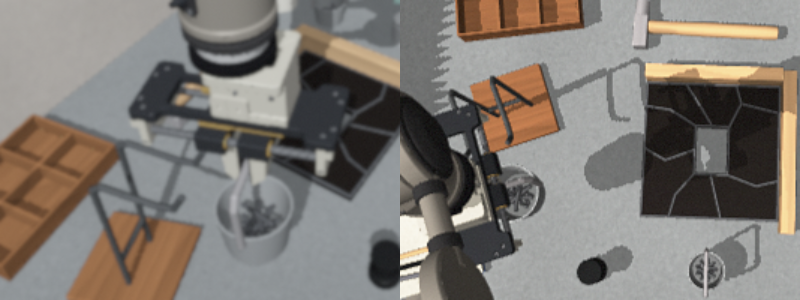

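The pail is held by its bar in front of the tips, the opening is now clear in the top view, and nothing else has moved. Next: over the tips, then lower.

```bash
python3 - <<'E'
from h import *
np.set_printoptions(precision=4,suppress=True)
seat=np.array([.563,.336,.190])
print(r.move_linear(seat+[0,0,.045],rate=.1,guard=8)); r.hold(.2)
print(r.move_linear(seat+[0,0,.012],rate=.05,guard=6))
print(r.move_linear(seat+[0,0,-.004],rate=.02,guard=1.5))
s=r.read_state(); print(s["t"],s["ee_pos"],s["contact_force"])
a=r.snapshot("side")[:,:,::-1]; b=r.snapshot("top")[:,:,::-1]; w,_=wsnap("wseat"); w=w[:,:,::-1]
cv2.imwrite("pics/m5.png",np.hstack([cv2.resize(a[200:380,60:240],(400,400),interpolation=2),cv2.resize(w[60:260,180:380],(400,400))]))
E
```

```text
False
False
True
14.1833 [0.563 0.336 0.19 ] [0.3692 0.0556 5.0843]
```

View pics/m5.png

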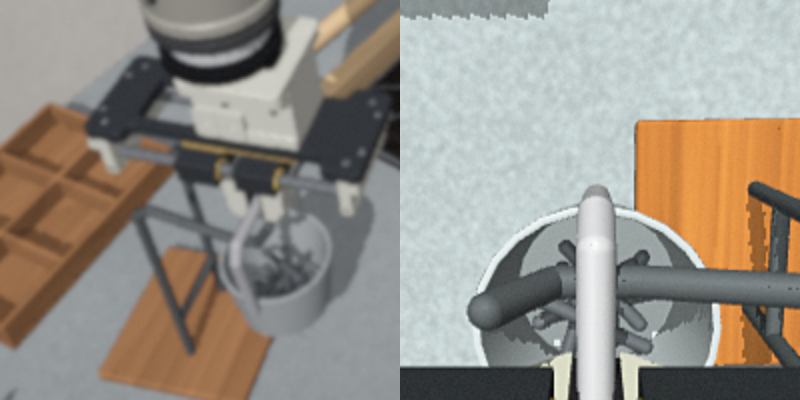

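The wrist view shows the bar lying on the flat of the prong, about 25 mm past the tip, with contact at exactly the expected height. I'll release it, back off upward, and go look at the glass and the opening.

```bash
python3 - <<'E'
from h import *
np.set_printoptions(precision=4,suppress=True)
r.move_gripper(0.04); r.hold(.2)
p=r.read_state()["ee_pos"]
r.move_linear(p+[0,0,.15],rate=.15); w1,_=wsnap("whung")
r.goto([.557,.012,.36],q(np.radians(90))); w2,_=wsnap("wopen")
r.goto([.565,-.365,.26],q(np.radians(22))); w3,_=wsnap("wglass")
s=r.read_state(); print(s["t"],s["joint_positions"],s["finger_gap"])
b=r.snapshot("top"); a=r.snapshot("side")
cv2.imwrite("pics/top2.png",b[:,:,::-1]);cv2.imwrite("pics/side2.png",a[:,:,::-1])
cv2.imwrite("pics/m6.png",np.vstack([np.hstack([a[200:350,60:260],w1[60:210,170:370]]),np.hstack([w2[60:210,190:390],w3[60:210,170:370]])])[:,:,::-1].repeat(2,0).repeat(2,1))
E
```

```text
20.4333 [-0.6864  0.6147  1.0156  0.      1.5108  0.4994] 0.039695303335145385
```

View pics/m6.png

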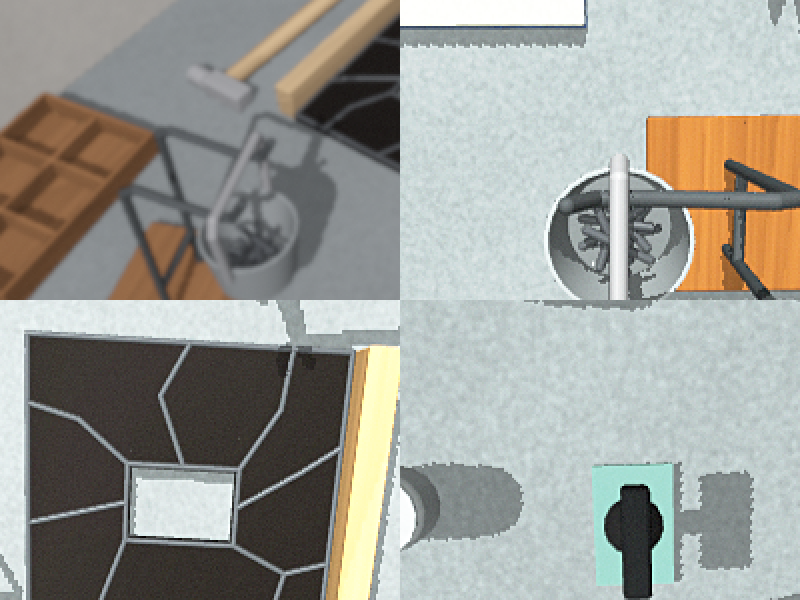

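The pail hangs across both prongs. The opening is the bright quadrilateral at about wopen (256..307, 146..181), and the glass is mint with a black bar at about (279..343, 143..). I'll measure both numerically.

```bash
python3 - <<'E'
from h import *
np.set_printoptions(precision=4,suppress=True,linewidth=150)
im,c=wload("wopen"); g=cv2.cvtColor(im,cv2.COLOR_BGR2GRAY).astype(int)
print("row164",list(zip(range(246,316),g[162:167,246:316].mean(0).astype(int))))
print("col281",list(zip(range(136,190),g[136:190,277:286].mean(1).astype(int))))
im,c=wload("wglass"); hsv=cv2.cvtColor(im,cv2.COLOR_BGR2HSV)
m=((hsv[...,1]>50)&(hsv[...,0]>60)&(hsv[...,0]<100)).astype(np.uint8)
k=(cv2.cvtColor(im,cv2.COLOR_BGR2GRAY)<60)
n,l,s,ce=cv2.connectedComponentsWithStats(m); 
for i in range(1,n):
    if s[i,4]>150: print(s[i],ce[i])
gm=m.copy(); gm[205:]=0
gm|= (k&(cv2.dilate(m,np.ones((31,31)))>0)).astype(np.uint8); gm[207:]=0
for v in range(138,225,6):
    a=np.flatnonzero(m[v]); b=np.flatnonzero(k[v,240:360])+240
    print(v,(a.min(),a.max()) if len(a) else None,(b.min(),b.max()) if len(b) else None)
im=cv2.imread("pics/wopen.png")[135:190,240:320]
E
```

```text
row164 [(246, np.int64(93)), (247, np.int64(87)), (248, np.int64(79)), (249, np.int64(69)), (250, np.int64(60)), (251, np.int64(73)), (252, np.int64(163)), (253, np.int64(134)), (254, np.int64(25)), (255, np.int64(164)), (256, np.int64(161)), (257, np.int64(166)), (258, np.int64(235)), (259, np.int64(233)), (260, np.int64(229)), (261, np.int64(225)), (262, np.int64(225)), (263, np.int64(226)), (264, np.int64(221)), (265, np.int64(222)), (266, np.int64(229)), (267, np.int64(228)), (268, np.int64(224)), (269, np.int64(226)), (270, np.int64(229)), (271, np.int64(228)), (272, np.int64(228)), (273, np.int64(229)), (274, np.int64(229)), (275, np.int64(226)), (276, np.int64(227)), (277, np.int64(231)), (278, np.int64(233)), (279, np.int64(232)), (280, np.int64(233)), (281, np.int64(229)), (282, np.int64(228)), (283, np.int64(232)), (284, np.int64(233)), (285, np.int64(231)), (286, np.int64(229)), (287, np.int64(230)), (288, np.int64(229)), (289, np.int64(227)), (290, np.int64(230)), (291, np.int64(227)), (292, np.int64(225)), (293, np.int64(229)), (294, np.int64(231)), (295, np.int64(229)),
[... 1896 characters left out ...]
4(266), np.int64(305)) (np.int64(280), np.int64(294))
162 (np.int64(267), np.int64(306)) (np.int64(277), np.int64(296))
168 (np.int64(267), np.int64(306)) (np.int64(273), np.int64(300))
174 (np.int64(10), np.int64(306)) (np.int64(272), np.int64(301))
180 (np.int64(267), np.int64(306)) (np.int64(275), np.int64(298))
186 (np.int64(268), np.int64(559)) (np.int64(281), np.int64(295))
192 (np.int64(268), np.int64(558)) (np.int64(282), np.int64(295))
198 (np.int64(268), np.int64(559)) (np.int64(282), np.int64(295))
204 (np.int64(544), np.int64(558)) (np.int64(282), np.int64(295))
210 (np.int64(539), np.int64(557)) None
216 (np.int64(534), np.int64(558)) None
222 (np.int64(530), np.int64(558)) None
```

```bash
cat > quad.py <<'E'
from h import *
def edge(P): # fit line a*u+b*v=c to pixel points
    P=np.array(P,float); vx,vy,x,y=cv2.fitLine(P.astype(np.float32),cv2.DIST_HUBER,0,.01,.01).ravel(); return np.array([vy,-vx,-(vy*x-vx*y)])
def quad(c,L,Rr,T,B,z):
    X=[]
    for a,b in((L,T),(Rr,T),(Rr,B),(L,B)):
        h=np.cross(a,b); X.append(ray(c,h[:2]/h[2],z))
    return np.array(X)
E
python3 - <<'E'
from quad import *
np.set_printoptions(precision=4,suppress=True,linewidth=150)
def show(X):
    print(X[:,:2]); print("centre",X.mean(0),"sizes",[np.linalg.norm(X[i]-X[i-1]).round(4) for i in range(4)],"edge angles",[np.degrees(np.arctan2(*(X[i]-X[i-1])[[1,0]])).round(2) for i in range(4)])
im,c=wload("wopen"); g=cv2.cvtColor(im,cv2.COLOR_BGR2GRAY).astype(float)
def cross(a,lo,thr,sgn):  # subpixel dark centroid
    w=np.clip(120-a,0,None); return lo+(w*np.arange(len(a))).sum()/w.sum() if w.sum()>30 else None
def rows(lo,hi): return [(u,v) for v in range(152,175) if (u:=cross(g[v,lo:hi],lo,0,0)) is not None]
def cols(lo,hi): return [(u,v) for u in range(262,302) if (v:=cross(g[lo:hi,u],lo,0,0)) is not None]
E_=[edge(rows(253,257)),edge(rows(304,308)),edge(cols(143,147)),edge(cols(177,182))]
show(quad(c,*E_,.010))
im,c=wload("wglass"); hsv=cv2.cvtColor(im,cv2.COLOR_BGR2HSV)
m=((hsv[...,1]>50)&(hsv[...,0]>60)&(hsv[...,0]<100))
L=[];R_=[]
for v in range(146,200):
    a=np.flatnonzero(m[v,255:320])+255; L.append((a[0]-.5,v)); R_.append((a[-1]+.5,v))
T_=[(u,np.flatnonzero(m[135:160,u])[0]+134.5) for u in range(269,304)]
B_=[(u,np.flatnonzero(m[150:215,u])[-1]+150.5) for u in list(range(270,280))+list(range(298,304))]
X=quad(c,edge(L),edge(R_),edge(T_),edge(B_),.006); show(X); print("cols",B_)
print("bar mid", ray(c,(288.5,195),.078))
E
```

```text
[[ 0.5227  0.0434]
 [ 0.6037  0.0391]
 [ 0.6    -0.0146]
 [ 0.5208 -0.0103]]
centre [0.5618 0.0144 0.01  ] sizes [np.float64(0.0538), np.float64(0.0811), np.float64(0.0538), np.float64(0.0793)] edge angles [np.float64(88.01), np.float64(-3.0), np.float64(-93.89), np.float64(176.94)]
[[ 0.5966 -0.3363]
 [ 0.6172 -0.3825]
 [ 0.547  -0.413 ]
 [ 0.5266 -0.3675]]
centre [ 0.5719 -0.3748  0.006 ] sizes [np.float64(0.0766), np.float64(0.0506), np.float64(0.0765), np.float64(0.0498)] edge angles [np.float64(24.06), np.float64(-65.96), np.float64(-156.53), np.float64(114.17)]
cols [(270, np.float64(202.5)), (271, np.float64(202.5)), (272, np.float64(202.5)), (273, np.float64(201.5)), (274, np.float64(202.5)), (275, np.float64(202.5)), (276, np.float64(202.5)), (277, np.float64(201.5)), (278, np.float64(201.5)), (279, np.float64(202.5)), (298, np.float64(201.5)), (299, np.float64(201.5)), (300, np.float64(201.5)), (301, np.float64(201.5)), (302, np.float64(201.5)), (303, np.float64(201.5))]
bar mid [ 0.5617 -0.3791  0.078 ]
```

Opening: 80×54 mm, as given, centre (0.5618, 0.0144), yaw −3°. Glass: 76×50 mm, as given, centre (0.5719, −0.3748), yaw 24°. Next I grasp it, lift, carry it over the fence and check from a stop above the opening.

```bash
python3 - <<'E'
from h import *
np.set_printoptions(precision=4,suppress=True)
g=np.array([.5719,-.3748,.050]); yg=np.radians(23.9); o=np.array([.5618,.0144])
r.move_gripper(.05)
r.goto(g+[0,0,.06],q(yg)); print(r.move_linear(g,rate=.1,guard=6))
r.move_gripper(0.0); s=r.read_state(); print("gap",s["finger_gap"],s["finger_force"],s["ee_pos"])
r.move_linear(g+[0,0,.13],rate=.12); r.hold(.2); s=r.read_state(); print(s["finger_gap"],s["contact_force"],s["torque"])
r.move_linear([*o,.18],frame=q(np.radians(-3)),rate=.15); r.hold(.3)
w,_=wsnap("wh1"); s=r.read_state(); print(s["t"],s["ee_pos"],s["finger_gap"],s["joint_positions"])
a=r.snapshot("side");b=r.snapshot("top"); cv2.imwrite("pics/side3.png",a[:,:,::-1]); cv2.imwrite("pics/top3.png",b[:,:,::-1])
m=np.hstack([cv2.resize(w[:,:,::-1][60:330,100:460],(400,300)),cv2.resize(a[:,:,::-1][150:300,190:390],(400,300))])
cv2.imwrite("pics/m7.png",m)
E
```

```text
False
gap 0.015602117749122395 30.00075152143836 [ 0.5718 -0.3747  0.05  ]
0.015657334474726402 [ 0.4288 -0.1036 -2.159 ] [-0.1248  0.1729  0.0367]
27.8333 [0.5618 0.0144 0.18  ] 0.01578165414973872 [-0.1107  0.4597  1.5076 -0.      1.1743  1.5124]
```

View pics/m7.png

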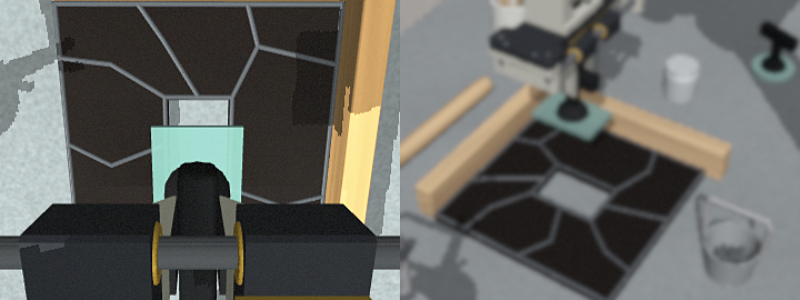

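The glass hangs level, and the far part of the opening is visible ahead of it. I'll measure the glass in hand and the opening from this same picture.

```bash
cat > chk.py <<'E'
import sys
from quad import *
np.set_printoptions(precision=4,suppress=True,linewidth=150)
im,c=wload(sys.argv[1]); tcp=np.load(f"pics/{sys.argv[1]}.npz")["p"]; vo=eval(sys.argv[2])
hsv=cv2.cvtColor(im,cv2.COLOR_BGR2HSV); g=cv2.cvtColor(im,cv2.COLOR_BGR2GRAY).astype(float)
m=((hsv[...,1]>50)&(hsv[...,0]>65)&(hsv[...,0]<100)); m[:150]=0; m[245:]=0; m[:,:225]=0; m[:,335:]=0
vs,us=np.nonzero(m); v0=int(np.percentile(vs,1)); print("mint",us.min(),us.max(),vs.min(),vs.max())
L=[];R_=[]
for v in range(v0+3,v0+50):
    a=np.flatnonzero(m[v]); L.append((a[0]-.5,v)); R_.append((a[-1]+.5,v))
T=[(u,np.flatnonzero(m[:,u])[0]-.5) for u in range(us.min()+6,us.max()-5)]
z=tcp[2]-.05+.006
B=np.cross([0,v0+45,1],[500,v0+45,1])
X=quad(c,edge(L),edge(R_),edge(T),B,z)
w=np.linalg.norm(X[0]-X[1]); y=X[0]-X[1]; yaw=np.degrees(np.arctan2(-y[0],y[1])); sides=[np.degrees(np.arctan2(*(X[i]-X[j])[[1,0]])) for i,j in((0,3),(1,2))]
far=(X[0]+X[1])/2; yw=np.radians(np.mean([yaw,*sides])); print("glass width",w,"yaws",yaw,sides,"far mid",far,"centre",far[:2]-.038*np.array([np.cos(yw),np.sin(yw)]),"tcp",tcp)
if vo:
    (l0,l1),(r0,r1),(t0,t1),va,vb=vo
    d=lambda a,lo:lo+(np.clip(130-a,0,None)*np.arange(len(a))).sum()/max(np.clip(130-a,0,None).sum(),1e-6)
    for v in range(va,vb,4): print(v,g[v,l0:l1].astype(int),g[v,r0:r1].astype(int))
    u=(l1+r0)//2; print("col",u,g[t0:t1,u-8:u+9].mean(1).astype(int))
E
python3 chk.py wh1 "((246,260),(300,314),(140,160),154,170)"
```

```text
mint 226 331 173 244Traceback (most recent call last):
  File "chk.py", line 11, in <module>
    T=[(u,np.flatnonzero(m[:,u])[0]-.5) for u in range(us.min()+6,us.max()-5)]
          ~~~~~~~~~~~~~~~~~~~~~~^^^
IndexError: index 0 is out of bounds for axis 0 with size 0
```

```bash
sed -i 's/^vs,us=np.nonzero/_,l,s,_=cv2.connectedComponentsWithStats(m.astype(np.uint8)); m=l==1+np.argmax(s[1:,4])\nvs,us=np.nonzero/' chk.py
python3 chk.py wh1 "((246,260),(300,314),(140,160),154,170)"
```

```text
mint 236 318 173 242
glass width 0.04998655916908921 yaws -3.0139739406008967 [np.float64(-3.395935713329523), np.float64(-2.756854571558909)] far mid [0.6014 0.0124 0.136 ] centre [0.5634 0.0144] tcp [0.5618 0.0144 0.18  ]
154 [ 89 150 124 101  62   0 152 142 135 141 136 135 134 132] [194 189 194 204 215 114  35 133 132 120  81  44  40  41]
158 [ 64 146 122 103  67   0 153 138 132 133 135 133 131 132] [202 198 198 203 219  67  41 150 132 114  79  41  42  47]
162 [ 64 144 124 112  67   0 148 132 130 129 126 136 135 137] [194 189 187 196 219  63  51 150 127 110  68  36  41  46]
166 [ 61 140 132 113  81   5 111 141 135 130 131 132 134 140] [203 205 200 205 222  56  80 152 128 107  63  41  43  33]
col 280 [ 62  64  65  61  63  79 109 126 114 111 171 204 199 199 199 198 198 199 201 202]
```

```bash
python3 - <<'E'
from h import *
np.set_printoptions(precision=4,suppress=True)
_,c=wload("wh1")
a=ray(c,(251,160),.01);b=ray(c,(305.8,160),.01);f=ray(c,(279,148.6),.01)
print(a,b,np.linalg.norm(a-b),f)
x=np.array([np.cos(np.radians(-3)),np.sin(np.radians(-3))])
print("left/right mid",(a+b)[:2]/2,"centre",f[:2]-.04*x)
# top camera opening, picture top2 (arm away)
T=cam("top"); g=cv2.cvtColor(cv2.imread("pics/top2.png"),cv2.COLOR_BGR2GRAY)
u0,v0=proj(T,[.562,.0144,.01]).round().astype(int); print(u0,v0)
print("row",u0-22,g[v0-3:v0+4,u0-22:u0+23].mean(0).astype(int)); print("col",v0-26,g[v0-26:v0+27,u0-3:u0+4].mean(1).astype(int))
E
```

```text
[0.5929 0.0385 0.01  ] [ 0.5901 -0.0154  0.01  ] 0.05390193184782677 [0.6025 0.0104 0.01  ]
left/right mid [0.5915 0.0116] centre [0.5626 0.0125]
287 219
row 265 [ 32  37  40  43  43  47  48  44  47  47  56 103  58 108 104 114 164 160
 159 159 160 162 160 161 163 162 159 160 161 160 159 163 159  89  86  28
  31  32  33  31  33  32  32  34  32]
col 193 [ 29  30  29  34  46  46  48  53  48  45  82  72  92 149 164 162 162 163
 162 162 161 160 160 162 161 161 161 160 160 161 158 159 160 160 158 159
 158 158 159 161 153 120  85  81  61  46  46  45  48  49  47  44  48]
```

Two wrist yaws agree within about 1 mm. Cancelling the camera bias between them puts the opening at (0.5616, 0.0134), yaw −3°. I'll descend to 15 mm above the panel.

```bash
python3 - <<'E'
from h import *
np.set_printoptions(precision=4,suppress=True)
r.move_linear([.5616,.0134,.12],frame=q(np.radians(-3)),rate=.06)
print(r.move_linear([.5616,.0134,.075],rate=.05,guard=4)); r.hold(.6)
w,_=wsnap("wf"); s=r.read_state(); print(s["t"],s["ee_pos"],s["ee_rot"],s["finger_gap"],s["contact_force"],abs(s["joint_velocities"]).max())
a=r.snapshot("side");b=r.snapshot("top"); cv2.imwrite("pics/top4.png",b[:,:,::-1])
cv2.imwrite("pics/m8.png",np.vstack([np.hstack([cv2.resize(w[60:330,100:460],(400,300)),cv2.resize(a[170:290,210:370],(400,300))]),np.hstack([cv2.resize(a[100:400,60:460],(400,300)),cv2.resize(b[120:300,200:440],(400,300))])])[:,:,::-1])
E
python3 chk.py wf None
```

```text
False
31.0833 [0.5616 0.0134 0.075 ] [ 0.      0.9997 -0.0262 -0.    ] 0.01570705085676874 [-0.8235  0.2312 -1.495 ] 0.0016915662966710508
mint 236 319 172 241
glass width 0.05006967528685863 yaws -3.0174949339262573 [np.float64(-3.3682172526927907), np.float64(-2.800394010992516)] far mid [0.6012 0.0114 0.031 ] centre [0.5632 0.0134] tcp [0.5616 0.0134 0.075 ]
```

View pics/m8.png

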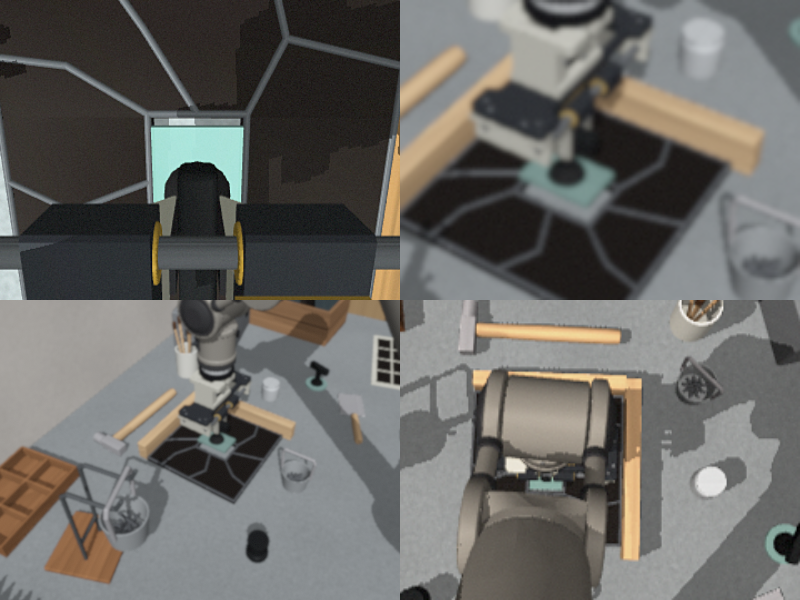

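The glass hovers within the lead frame, the pail still hangs on both prongs, and the bystanders haven't moved. One last numeric check of the opening's visible edges against the glass from this close view.

```bash
python3 - <<'E'
from h import *
np.set_printoptions(precision=4,suppress=True,linewidth=160)
im,c=wload("wf"); g=cv2.cvtColor(im,cv2.COLOR_BGR2GRAY).astype(int)
print("L",228,g[168:171,228:248].mean(0).astype(int)); print("R",308,g[168:171,308:330].mean(0).astype(int)); print("T",156,g[156:176,260:268].mean(1).astype(int), g[156:176,290:298].mean(1).astype(int))
for X in ([.6015,.0383,.01],[.5987,-.0156,.01]): print(proj(c,X))
for uv in((235,169),(320,169),(278,164),(278,165),(278,166)): print(uv,ray(c,uv,.01))
E
```

```text
L 228 [ 42  45 124 153 132 122 100  82  35   1  57 149 142 138 141 139 138 138 139 143]
R 308 [139 138 139 136 136 138 145 154  81  10  25  68  75  82  95  86  80  42  31  35  34  36]
T 156 [ 39  28  29  50  76  86  96  83  71  73 145 223 212 210 208 213 199  66 141 223] [ 28  27  30  49  77  85  97  86  77  61  81 147 140 141 141 143 132  71 138 221]
[236.4371 168.5963]
[317.9221 168.5363]
(235, 169) [0.6013 0.0393 0.01  ]
(320, 169) [ 0.5983 -0.017   0.01  ]
(278, 164) [0.6031 0.0107 0.01  ]
(278, 165) [0.6024 0.0107 0.01  ]
(278, 166) [0.6018 0.0107 0.01  ]
```

```bash
python3 -c "
from cell import r
print(r.finish_job()); print(r.read_state()['t'])"
```

```text
the job is handed in; nothing more can be done
None
the job is handed in; nothing more can be done
```

The job is handed in: the pail hangs by its handle across both prongs, and the arm is holding the oblong glass level about 15 mm above the opening, centred to within about 1 mm by my measurements; in the last pictures the other things looked undisturbed.

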